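# Zero the peak pointer of the yellow clamp-force tester

## Robot

A 6-joint arm with a two-finger parallel gripper is mounted at the origin on the work surface. World frame = base frame: x ahead of the robot, y to its left, z up, the work surface at z = 0. Lengths are in mm, angles in rad, forces in N, time in s.
With the tool pointing down it reaches from about 300 to 775 mm from the base axis. Payload 14.6 kg.
Tool frame: the origin (TCP) lies between the finger pads; the fingertips stand 8 mm ahead of it and the grasp point (between the pads) lies 11 mm behind it; z points along the fingers, y is the direction in which the jaws open and shut (so a half turn about z gives the same grasp; the last joint's range is limited). The gripper opens to 94 mm and grips with 3 to 60 N. Pads are 16 mm wide; open, the fingers measure 119 mm over their backs; the gripper's body (75 mm by 177 mm) begins 78 mm behind the grasp point.
Start: joints at [1.092, 0.3, 1.521, -0, 1.321, -0.067], TCP at [220.139, 504.012, 213.446] pointing down, gripper open.
Joint ranges: [-3.03, 3.03], [-0.79, 2.21], [0.23, 2.52], [-1.04, 4.18], [0, 3.07], [-2.55, 2.55]. Speed limits (rad/s): [2.22, 2.22, 2.57, 3.14, 3.14, 3.14].

## Interface

Orientations are given as [roll, pitch, yaw] about the fixed x, y, z axes, in that order (R = Rz(yaw) Ry(pitch) Rx(roll)).
In Python, from cell import manip gives the robot as it stands. The module is installed in compiled form; this text tells all that it offers.
- The arm moves only by the tool send_rows, never from a script. Its argument "series" is a list that holds one entry, the list of rows, each a list of 5 numbers: the opening, from 0 (shut) to 1 (fully open), then the shift along the tool's x, y, z in mm, then the turn about the tool's z in degrees. In form: [[[gripper, dx, dy, dz, roll], ...]]. A call has 1 to 10 rows; each row is the pose to reach, as a shift and turn from the pose commanded when the call began, along the tool's axes at that moment; what a row does not reach only later rows make up. A row lasts 1/10 s, in which the tool goes at most 50 mm and 8.59 degrees, less where a joint would pass 70% of its speed; a pose out of reach is approached as far as the arm can. A call with a gripper value outside its range is refused whole. The fingers move at their own pace and stop on an object; "newtons" is the grip in N (left out, the last holds). Time passes only in rows, so rows that repeat a pose let the fingers close. It gives the time, the measured TCP pose, the force and the opening at its end, in the units of the state.
- manip.read_state(): the state, without advancing time (a new reading comes with each control period).
- manip.camera(name): name is "scene" or "top"; returns a dict with "img" (420x560x3 uint8, red, green, blue), "vfov" (degrees; the focal length in pixels is half the picture's height over the tangent of half this angle, whatever the lens; pixels are square), "cx", "cy" (the principal point, pixels), "dist" ([k1, k2, p1, p2, k3] as OpenCV has them; the pictures are not rectified), "pose" (4x4, takes a point from camera to world coordinates). Camera axes: x right, y down, z forward; pixel columns grow to the right and rows downward; lengths in mm; the calibration is good to about 2 mm. A picture is of the moment at which its call begins. There is no depth.
- manip.sign_off(): hands the job in, once; it reports no verdict.
Trained networks look in a picture, given as the dict that the camera call returned (one of the last four; its "shot" number tells which), for a name from the list of things; names that differ only in an ending like _2 or _b are one class to them, and where a whole thing is asked for, a point or a joint stands for the part that bears it (a point fixed in the world has none). Each returns a list of dicts, best first, with "conf" (0 to 1); they miss things now and then, are a little off and sometimes report something else, mostly with a low value. They report only what shows in the picture. A call takes as long as a camera call.
- manip.find_in(target, picture): "rect" ([left, top, width, height] in pixels, round what is visible of it).
- manip.silhouettes(target, picture): "pixels" (420x560 bool, what is visible of it) and "rect" ([left, top, width, height] in pixels, round what is visible of it).
The state is a dict: "clock": time; "joints": joint angles; "qd": joint speeds; "effort": joint torques, N m; "eef_pos": TCP position; "eef_rot": TCP orientation; "wrist_force": force on the tool from outside, world axes, zero at the start; "moment": the same for the moment, N m; "finger_gap": finger opening in mm.
Only numpy, scipy, OpenCV 4.12 (cv2) and the standard library are available. Lean on these libraries where they do the work, as an engineer would, in place of code of your own. Each camera call takes 0.05 s, during which the arm holds its last target. There are 200 camera calls.

## Task

Two clamp-force testers stand on the welding bench, one yellow and one blue. Turn the centre knob of the yellow one back (anticlockwise seen from above) until its red peak pointer rests at the zero stop, then let go of it. The blue one has not been read yet, so leave its pointer where it is.

Things in the scene. Friction and masses are not known exactly. Their poses are not given: they have to be found in the camera images.
- yellow_peak (a joint): Angle (rad) of the yellow tester's knob and its red peak pointer. 0 = at the zero stop (a hard stop); it grows as the knob turns clockwise seen from above. To zero it, turn the knob anticlockwise seen from above by as much as this reads (0.7 to 1.3 at the start, within one grasp). No spring: it stays where it is left. Takes about 0.05 N m to turn.
- yellow_peak_grip (a point): Grip point of the yellow tester's knob, on its vertical turning axis, 80 mm above the bench. Turns with the knob: z up, x along the bar towards the red pointer. The black bar is 42 mm long (x), 14 mm thick (y), 34 mm high, its top 7 mm above this point. Under the bar: a disc 42 mm across, its top 27 mm below this point, then the dial, 33 mm below this point.
- yellow_tester: Yellow drum, 126 mm across, fixed to the bench by a magnetic foot 132 mm across. Origin: under its centre, on the bench; z up. White dial on top, 47 mm up, with a red pointer 46 mm long from the centre, a black needle at zero and beside it the stop pin (8 mm high, 41 mm from the centre). A steel load puck, 31 mm high, stands 98 mm from the centre along its x.
- blue_peak_tip (a point): Tip of the red peak pointer of the blue tester, 45 mm from its knob's axis and 51 mm above the bench; it turns with that knob. The blue tester is the same as the yellow one but for its colour. Not to be moved.

How it is judged:
By the outcome, as a careful person would: the job done as asked, in the order asked, and still so for the second after the job is handed in, with the robot touching nothing.
It also fails if it takes over 32 s, if anything falls off the work surface, if the arm or the gripper's body presses on something with over 40 N, if the wrist force passes 120 N, or if a joint passes its speed limit or range.

## Working session

There is one attempt and no reset: what is moved stays moved. The work goes in short steps, Python scripts to look and compute and a tool call to move; the robot and the scene stay as the last step left them, time stands still between calls to the robot, and variables do not carry over. Pictures are saved under pics/ and viewed, about 8 in all and at most 12, crops included, and the job is handed in when it is done.

Besides the shell and the picture viewer there is one more tool, called after ">>>" as name(argument=value, ...), one argument or row to a line, values as JSON. send_rows: Moves the arm, as the interface text tells. Its arguments: {"type":"object","properties":{"series":{"type":"array"},"newtons":{"type":"number"}},"required":["series"]}

```bash
mkdir -p pics
cat > h.py <<'E'
import numpy as np, cv2
from cell import manip
def K(c):
    f=c["img"].shape[0]/2/np.tan(np.radians(c["vfov"])/2)
    return np.array([[f,0,c["cx"]],[0,f,c["cy"]],[0,0,1.]])
def unproj(c,uv,z):
    p=cv2.undistortPoints(np.array(uv,float).reshape(-1,1,2),K(c),np.array(c["dist"],float)).reshape(-1,2)
    T=np.array(c["pose"]); d=np.c_[p,np.ones(len(p))]@T[:3,:3].T; o=T[:3,3]
    return o+d*((z-o[2])/d[:,2])[:,None]
def proj(c,P):
    W=np.linalg.inv(np.array(c["pose"]))
    return cv2.projectPoints(np.array(P,float).reshape(-1,1,3),cv2.Rodrigues(W[:3,:3])[0],W[:3,3],K(c),np.array(c["dist"],float))[0].reshape(-1,2)
def save(n,img): cv2.imwrite("pics/"+n,cv2.cvtColor(img,cv2.COLOR_RGB2BGR))
E
python3 - <<'E'
from h import *
s=manip.read_state(); print(s["clock"],s["eef_pos"],s["eef_rot"],s["finger_gap"])
for n in("top","scene"):
    c=manip.camera(n); save(n+"1.png",c["img"]); print(n,np.round(c["pose"],2).tolist(),c["vfov"])
    for t in("yellow_tester","yellow_peak_grip","blue_peak_tip"):
        print(t,[(np.round(d["rect"]).tolist(),round(d["conf"],2)) for d in manip.find_in(t,c)])
E
```

```text
0.0 [220.02701118 503.7858303  212.88085989] [-3.14040111e+00 -8.16129290e-05  2.72978072e+00] 93.79477773416859
top [[-0.02, -0.98, 0.19, 396.03], [-1.0, 0.02, 0.01, 11.27], [-0.01, -0.19, -0.98, 750.67], [0.0, 0.0, 0.0, 1.0]] 57.085550299715095
yellow_tester [([266.0, 122.0, 69.0, 89.0], 0.97)]
yellow_peak_grip [([280.0, 161.0, 36.0, 23.0], 0.75)]
blue_peak_tip [([135.0, 174.0, 23.0, 30.0], 0.91)]
scene [[0.81, 0.36, -0.47, 904.22], [0.59, -0.47, 0.66, -537.04], [0.02, -0.81, -0.59, 587.99], [0.0, 0.0, 0.0, 1.0]] 50.878316628940915
yellow_tester []
yellow_peak_grip [([286.0, 234.0, 23.0, 37.0], 0.84)]
blue_peak_tip [([340.0, 169.0, 28.0, 22.0], 0.75)]
```

View pics/top1.png

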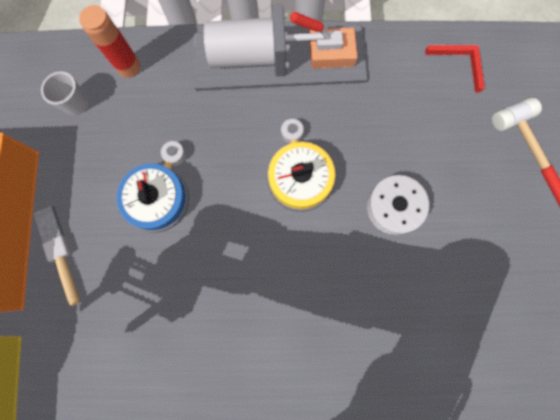

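View pics/scene1.png

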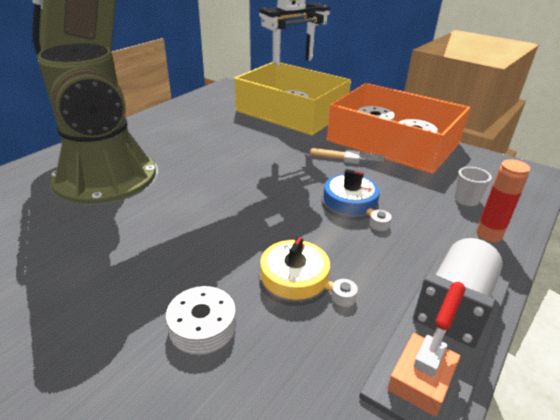

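Run:
```python
from h import *
c=manip.camera("top"); im=c["img"]
hsv=cv2.cvtColor(im,cv2.COLOR_RGB2HSV)
m=cv2.inRange(hsv,(20,120,100),(35,255,255)); m[:, :240]=0; m[:110]=0;m[230:]=0;m[:,350:]=0
# dial = white region hole: fit rim by ray
ys,xs=np.nonzero(m)
hull=cv2.convexHull(np.c_[xs,ys].astype(np.int32)); e=cv2.fitEllipse(hull); print(e)
print("centre z47/40", unproj(c,[e[0]],47), unproj(c,[e[0]],40))
d=manip.find_in("yellow_peak_grip",c)[0]["rect"]; print(d)
a=cv2.resize(im[115:215,250:350],(600,600),interpolation=cv2.INTER_CUBIC)
save("crop1.png",a)
s=manip.camera("scene"); b=cv2.resize(s["img"][215:315,245:370],(750,600),interpolation=cv2.INTER_CUBIC); save("crop2.png",b)
```

```text
((301.21002197265625, 174.46932983398438), (66.44660186767578, 67.32735443115234), 25.921838760375977)
centre z47/40 [[587.317583  -24.1464238  47.       ]] [[589.22045668 -24.49875395  40.        ]]
[276.7, 161.8, 38.9, 21.3]
```

View pics/crop1.png

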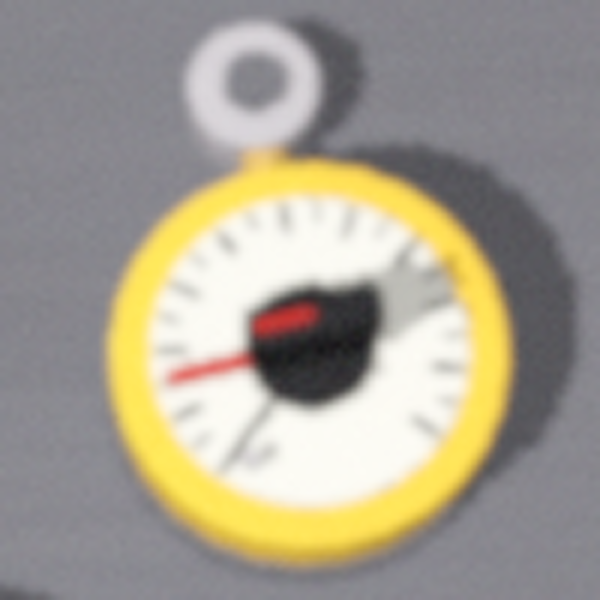

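View pics/crop2.png

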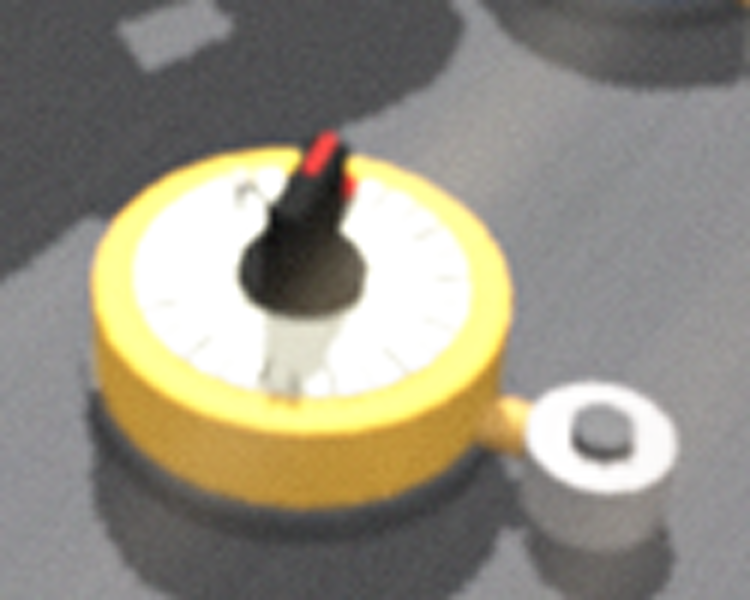

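Run:
```python
from h import *
from scipy.spatial.transform import Rotation as R
c=manip.camera("top")
f=lambda x,y:[250+x/6-.4,115+y/6-.4]
P=unproj(c,[f(310,349),f(168,378),f(228,468),f(250,358)],48)
# red stripe on bar top z87
S=unproj(c,[f(252,328),f(318,312)],87); print(P,S)
g=lambda v:np.degrees(np.arctan2(v[1],v[0]))
C=P[0]; pa=g(P[1]-C);print("r",np.linalg.norm(P[1:]-C,axis=1),"ptr",pa,g(P[1]-P[3]),"needle",g(P[2]-C),"bar",g(S[0]-S[1]))
s=manip.camera("scene")
m=[d for d in manip.silhouettes("yellow_peak_grip",c)]
print([(d["conf"],np.round(d["rect"])) for d in m])
# check: project model into both cameras with centre variants
hsv=cv2.cvtColor(s["img"],cv2.COLOR_RGB2HSV)
q=cv2.inRange(hsv,(0,0,185),(180,60,255)); q[:235]=0;q[285:]=0;q[:,:262]=0;q[:,:325][:]=q[:,:325]; q[:,328:]=0
ys,xs=np.nonzero(q); e=cv2.fitEllipse(cv2.convexHull(np.c_[xs,ys].astype(np.int32))); print("scene dial",e[0],e[1],unproj(s,[e[0],[245+302/6,215+272/6]],47))
st=manip.read_state(); Rt=R.from_euler("xyz",st["eef_rot"]).as_matrix()
print(st["eef_pos"],st["eef_rot"],Rt.round(3).tolist(),st["joints"])
```

```text
[[590.35716419 -24.28997473  48.        ]
 [581.77200658  20.39416702  48.        ]
 [552.58119797   2.17438892  48.        ]
 [587.77662343  -5.40741168  48.        ]] [[586.33346606  -5.27175165  87.        ]
 [590.91111782 -24.99474258  87.        ]]
r [45.50140058 46.12359664 19.05807907] ptr 100.87570070742737 103.1008455657031 needle 144.9864181629552 bar 103.06683784570889
[(0.8, array([279., 161.,  38.,  22.]))]
scene dial (296.569580078125, 260.231689453125) (40.05252456665039, 59.85466384887695) [[591.44534035 -19.78154702  47.        ]
 [589.79794276 -21.3734493   47.        ]]
[220.15018411 503.99798878 213.44469187] [-3.14157117e+00  2.40074382e-06  2.72976803e+00] [[-0.916, 0.4, -0.0], [0.4, 0.916, -0.0], [-0.0, -0.0, -1.0]] [ 1.09237211e+00  2.99890308e-01  1.52101466e+00 -3.94796226e-06
  1.32070896e+00 -6.65986173e-02]
```

>>> send_rows(
  series=[
    [[1, -550.3, -335.3, 0, 53.9], [1, -550.3, -335.3, 0, 53.9], [1, -550.3, -335.3, 0, 53.9], [1, -550.3, -335.3, 0, 53.9], [1, -550.3, -335.3, 0, 53.9], [1, -550.3, -335.3, 0, 53.9], [1, -550.3, -335.3, 0, 53.9], [1, -550.3, -335.3, 0, 53.9], [1, -550.3, -335.3, 0, 53.9], [1, -550.3, -335.3, 0, 53.9]],
  ],
)

```text
clock: 1.7
eef_pos: [508.2, 92.7, 213.7]
eef_rot: [3.141, 0.0, 1.789]
wrist_force: [1.4, 1.4, 0.7]
finger_gap: 93.9
```

>>> send_rows(
  series=[
    [[1, -132.9, 55.3, 0, 0], [1, -132.9, 55.3, 0, 0], [1, -132.9, 55.3, 0, 0], [1, -132.9, 55.3, 50, 0], [1, -132.9, 55.3, 80, 0], [1, -132.9, 55.3, 80, 0], [1, -132.9, 55.3, 80, 0]],
  ],
)

```text
clock: 2.4
eef_pos: [590.4, -23.0, 134.5]
eef_rot: [3.141, 0.0, 1.789]
wrist_force: [0.3, -0.1, 1.2]
finger_gap: 94.1
```

Run:
```python
from h import *
s=manip.read_state(); print(s["clock"],s["eef_pos"],s["eef_rot"])
a=manip.camera("scene"); b=manip.camera("top")
i=cv2.resize(a["img"][130:330,200:400],(400,400),interpolation=cv2.INTER_CUBIC);j=cv2.resize(b["img"][80:280,200:400],(400,400),interpolation=cv2.INTER_CUBIC)
save("o2.png",np.hstack([i,j]))
```

```text
2.4 [590.37321332 -22.97560066 134.50087236] [3.14122236e+00 1.09810783e-04 1.78922315e+00]
```

View pics/o2.png

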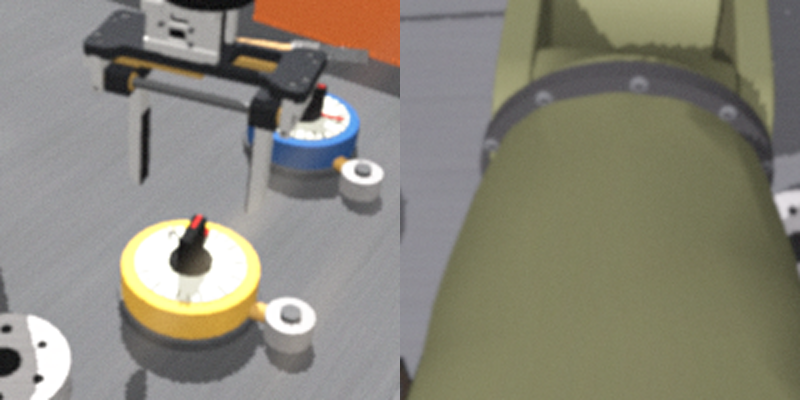

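The top view is blocked by the arm. In the scene view the open fingers straddle the yellow knob (left panel, about (195,235)), so I'll go down and close gently.

>>> send_rows(
  series=[
    [[1, 0, 0, 30, 0], [1, 0, 0, 55, 0], [1, 0, 0, 65.5, 0], [0.4, 0, 0, 65.5, 0], [0.25, 0, 0, 65.5, 0], [0.1, 0, 0, 65.5, 0], [0.1, 0, 0, 65.5, 0], [0, 0, 0, 65.5, 0], [0, 0, 0, 65.5, 0], [0, 0, 0, 65.5, 0]],
  ],
  newtons=10,
)

```text
clock: 3.5
eef_pos: [590.1, -23.1, 68.0]
eef_rot: [3.142, 0.0, 1.789]
wrist_force: [-0.4, 0.2, -1.0]
finger_gap: 41.3
```

Run:
```python
from h import *
s=manip.read_state(); print(s["clock"],s["eef_pos"],s["eef_rot"],s["finger_gap"],s["wrist_force"],s["moment"])
a=manip.camera("scene")
save("o3.png",cv2.resize(a["img"][170:310,230:390],(640,560),interpolation=cv2.INTER_CUBIC))
```

```text
3.5 [590.07767169 -23.09734623  68.04900818] [3.14153906e+00 5.82932181e-05 1.78907876e+00] 41.27210946182598 [-0.37608725  0.21068772 -0.96096012] [-0.05895583  0.06182065  0.01147973]
```

View pics/o3.png

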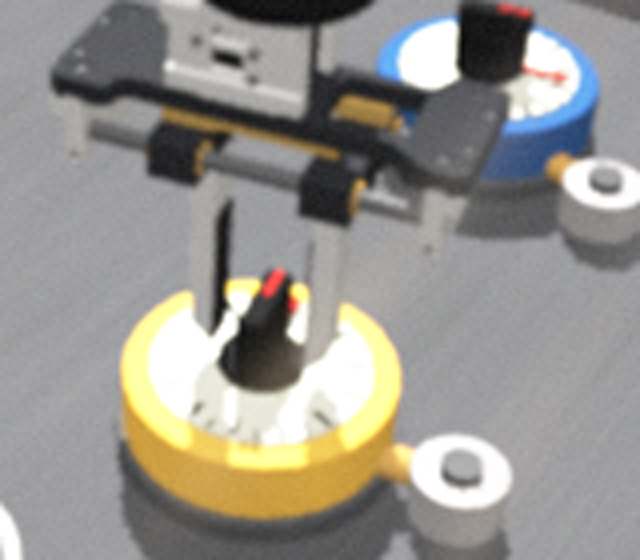

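>>> send_rows(
  series=[
    [[0, 0, 0, 0, 0], [0, 0, 0, 0, 0], [0, 0, 0, 0, 0], [0, 0, 0, 0, 0], [0, 0, 0, 0, 0], [0, 0, 0, 0, 0], [0, 0, 0, 0, 0]],
  ],
)

```text
clock: 4.25
eef_pos: [589.6, -23.2, 67.9]
eef_rot: [-3.14, -0.0, 1.789]
wrist_force: [-5.7, -2.1, 3.1]
finger_gap: 14.2
```

Run:
```python
from h import *
s=manip.read_state(); print(s["clock"],s["eef_pos"],s["eef_rot"],s["finger_gap"],s["wrist_force"],s["moment"])
a=manip.camera("scene")
save("o4.png",cv2.resize(a["img"][170:310,230:390],(640,560),interpolation=cv2.INTER_CUBIC))
```

```text
4.25 [589.56041367 -23.20889498  67.92901927] [-3.14024858e+00 -1.68276194e-04  1.78908173e+00] 14.197983979708855 [-5.67610766 -2.07942209  3.11894341] [-0.24833401  1.05028969  0.05399323]
```

View pics/o4.png

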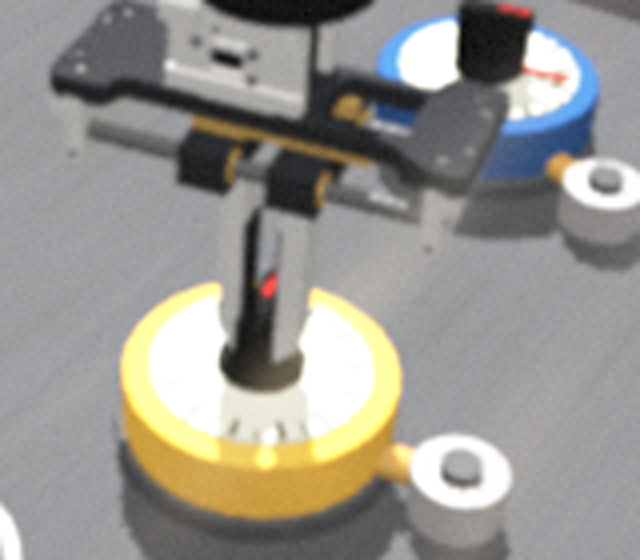

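Gripped (gap 14.2 mm, about 6 N side load). I'll shift 0.8 mm to relieve it and turn anticlockwise.

>>> send_rows(
  series=[
    [[0, 0, -0.8, 0, -4], [0, 0, -0.8, 0, -8], [0, 0, -0.8, 0, -12], [0, 0, -0.8, 0, -16], [0, 0, -0.8, 0, -20], [0, 0, -0.8, 0, -24], [0, 0, -0.8, 0, -28], [0, 0, -0.8, 0, -32], [0, 0, -0.8, 0, -35], [0, 0, -0.8, 0, -35]],
  ],
  newtons=15,
)

```text
clock: 5.3
eef_pos: [589.7, -23.1, 68.0]
eef_rot: [3.141, 0.001, 2.401]
wrist_force: [3.2, 1.3, -1.4]
finger_gap: 13.8
```

Run:
```python
from h import *
s=manip.read_state(); print(s["clock"],s["eef_pos"],s["eef_rot"],s["finger_gap"],s["wrist_force"],s["moment"],s["effort"])
```

```text
5.3 [589.66940098 -23.10098834  67.95105969] [3.14073506e+00 6.45237942e-04 2.40078140e+00] 13.779107411814742 [ 3.24870039  1.32202144 -1.42707817] [ 0.2470294  -0.65178265  0.07128823] [ -1.01489324 -62.71353722 -29.98320937  -0.37815115   0.89790663
  -0.96700341]
```

>>> send_rows(
  series=[
    [[0, 0, 0, 0, -2], [0, 0, 0, 0, -4], [0, 0, 0, 0, -6], [0, 0, 0, 0, -6]],
  ],
)

```text
clock: 5.7
eef_pos: [589.6, -23.1, 67.9]
eef_rot: [3.141, 0.001, 2.504]
wrist_force: [5.2, 2.6, -2.7]
finger_gap: 13.9
```

Run:
```python
from h import *
s=manip.read_state(); print(s["clock"],s["eef_pos"],s["eef_rot"],s["finger_gap"],s["wrist_force"],s["moment"])
```

```text
5.7 [589.63277893 -23.0583729   67.93411632] [3.14082141e+00 5.72936823e-04 2.50370316e+00] 13.911640410458691 [ 5.16244177  2.55666088 -2.68667045] [ 0.44430244 -0.92477385  0.0275336 ]
```

>>> send_rows(
  series=[
    [[0, 0, 0, 0, -1], [0, 0, 0, 0, -2], [0, 0, 0, 0, -2]],
  ],
)

```text
clock: 6.0
eef_pos: [589.7, -23.1, 68.0]
eef_rot: [3.141, 0.001, 2.538]
wrist_force: [4.7, 3.1, -2.5]
finger_gap: 14.3
```

>>> send_rows(
  series=[
    [[0, 0, 0, 0, -1], [0, 0, 0, 0, -2], [0, 0, 0, 0, -2]],
  ],
)

```text
clock: 6.3
eef_pos: [589.8, -23.2, 68.0]
eef_rot: [3.141, 0.001, 2.572]
wrist_force: [6.3, 1.9, -3.5]
finger_gap: 14.5
```

Run:
```python
from h import *
s=manip.read_state(); print(s["clock"],s["eef_pos"],s["eef_rot"],s["finger_gap"],s["wrist_force"],s["moment"])
a=manip.camera("scene")
save("o5.png",cv2.resize(a["img"][220:300,250:350],(750,600),interpolation=cv2.INTER_CUBIC))
```

```text
6.3 [589.78075798 -23.18997585  67.9714484 ] [3.14065200e+00 1.00577357e-03 2.57234487e+00] 14.520254334737409 [ 6.32443024  1.94611915 -3.50922482] [ 0.28538116 -1.08790352 -0.34886214]
```

View pics/o5.png

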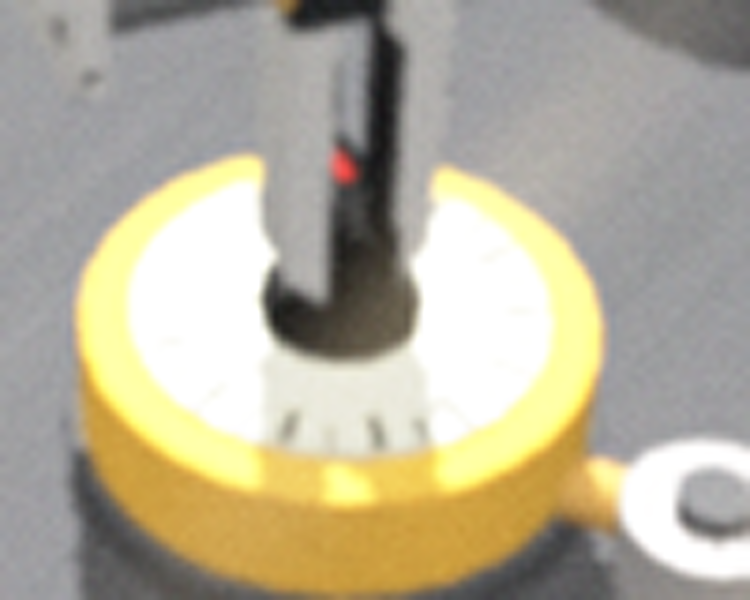

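Moment about z jumped to −0.35 N m (turning friction is only 0.05) and the gap grew slightly, so the pointer is at the stop. One more degree to confirm.

>>> send_rows(
  series=[
    [[0, 0, 0, 0, -1], [0, 0, 0, 0, -1]],
  ],
)

```text
clock: 6.55
eef_pos: [589.8, -23.2, 68.0]
eef_rot: [3.141, 0.001, 2.59]
wrist_force: [6.3, 1.7, -3.1]
finger_gap: 14.3
```

Run:
```python
from h import *
s=manip.read_state(); print(s["clock"],s["eef_pos"],s["eef_rot"],s["finger_gap"],s["wrist_force"],s["moment"])
```

```text
6.55 [589.75811898 -23.18210101  67.99234325] [3.14071274e+00 9.90584267e-04 2.58980795e+00] 14.308447328177635 [ 6.31046568  1.67935603 -3.13914419] [ 0.31398261 -1.07411857 -0.3512222 ]
```

>>> send_rows(
  series=[
    [[0.3, 0, 0, 0, -1], [0.6, 0, 0, 0, -1], [0.6, 0, 0, 0, -1], [0.6, 0, 0, 0, -1], [0.6, 0, 0, 0, -1], [0.6, 0, 0, 0, -1], [0.6, 0, 0, -40, -1], [0.6, 0, 0, -80, -1], [0.6, 0, 0, -120, -1], [0.6, 0, 0, -145, -1]],
  ],
)

```text
clock: 7.55
eef_pos: [589.7, -23.3, 216.3]
eef_rot: [3.14, 0.003, 2.609]
wrist_force: [0.6, -0.4, 0.3]
finger_gap: 56.2
```

>>> send_rows(
  series=[
    [[0.6, -50, 0, 0, 0], [0.6, -100, 0, 0, 0], [0.6, -150, 0, 0, 0], [0.6, -200, 0, 0, 0], [0.6, -250, 0, 0, 0], [0.6, -250, 0, 0, 0]],
  ],
)

```text
clock: 8.15
eef_pos: [799.1, -146.4, 213.2]
eef_rot: [-3.141, -0.0, 2.609]
wrist_force: [0.3, -0.3, -0.2]
finger_gap: 56.6
```

Run:
```python
from h import *
s=manip.read_state(); print(s["clock"],s["eef_pos"],s["eef_rot"],s["finger_gap"],s["wrist_force"])
b=manip.camera("top"); a=manip.camera("scene")
k=lambda im:cv2.resize(im,(400,400),interpolation=cv2.INTER_CUBIC)
save("o6.png",np.hstack([k(b["img"][125:225,250:350]),k(b["img"][145:245,100:200])]))
save("o7.png",cv2.resize(a["img"][215:315,245:370],(750,600),interpolation=cv2.INTER_CUBIC))
```

```text
8.15 [ 799.14038948 -146.44739568  213.20724344] [-3.14144123e+00 -3.20967207e-04  2.60880159e+00] 56.591778850038004 [ 0.25503293 -0.25802194 -0.18660629]
```

View pics/o6.png

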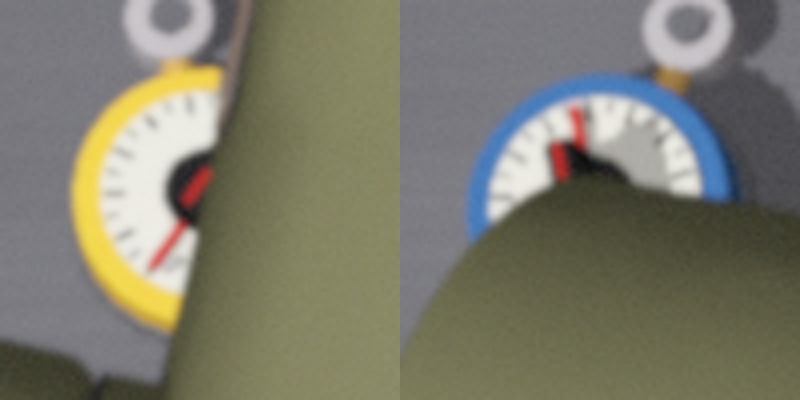

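The yellow crop shows the red pointer lying over the black needle, tip at about (152,270), which is (288,192.5) in the full picture. The needle tip was at (288,193) before. The blue pointer still points up at (575,108).

Run:
```python
from h import *
c=manip.camera("top")
P=unproj(c,[[250+152/4-.4,125+270/4-.4],[250+185/4-.4,125+225/4-.4]],48);v=P[0]-P[1]
print(P,np.degrees(np.arctan2(v[1],v[0])),np.degrees(np.arctan2(P[0][1]+23.7,P[0][0]-590)))
o=cv2.cvtColor(cv2.imread("pics/top1.png"),cv2.COLOR_BGR2RGB)
for im in(o,c["img"]):
    q=im[160:190,125:165].astype(int); r=(q[...,0]>q[...,1]+60)&(q[...,0]>q[...,2]+60); y,x=np.nonzero(r); print("blue's red px",len(x),x.mean()+125,y.mean()+160)
print(manip.sign_off())
```

```text
[[553.53563054   2.15590127  48.        ]
 [574.86208147 -13.72591701  48.        ]] 143.3249268126678 144.6605743916542
blue's red px 61 141.80327868852459 180.88524590163934
blue's red px 57 141.82456140350877 180.7017543859649
the job is handed in; nothing more can be done
None
```

I gripped the yellow tester's knob and turned it about 45° anticlockwise until it met the zero stop. I then opened the fingers, lifted clear and handed the job in at about 8 s. No verdict was reported.

- **At the stop:** during the last few degrees the moment about the vertical rose to about 0.35 N m, against roughly 0.05 N m needed to turn the knob.
- **After release:** the top picture shows the red pointer lying over the black zero needle. I measured it at 143–145°, and the needle was at 145° before the move. That measurement is only good to about 1–2°.
- **Blue tester:** the visible red of its pointer moved by less than 0.2 px between the first and last pictures, though the arm hid part of that dial in the last one.
- **Contact:** the wrist force read about 0.3 N at the end, so the robot was touching nothing. The highest side force I read was about 6 N while gripping.

No check failed. The two cameras put the knob's centre about 3 mm apart, so I aimed between them and shifted 0.8 mm once gripped.

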